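Uncover the cheese and hold the cheese plane ready

ROBOT

A 6-joint arm with a two-finger parallel gripper is mounted at the origin on the work surface. World frame = base frame: x ahead of the robot, y to its left, z up, the work surface at z = 0. Lengths are in m, angles in degrees, forces in N, time in s.
With the tool pointing down it reaches from about 0.325 to 0.775 m from the base axis. Payload 5.5 kg.
Tool frame: the origin (TCP) lies at the centre of the arm's flange, where the gripper is bolted on; the fingertips stand 182 mm ahead of it and the grasp point (between the pads) lies 163 mm ahead of it; z points along the fingers, y is the line along which they close (so a half turn about z gives the same grasp; the last joint's range is limited). The gripper opens to 88 mm and grips with 3 to 60 N. Pads are 20 mm wide; open, the fingers measure 115 mm over their backs; the gripper's body (75 mm by 178 mm) begins 61 mm behind the grasp point.
Start: joints at [60.98, 5.22, 70.514, -0, 104.267, -3.249], TCP at [0.261, 0.54, 0.405] pointing down, gripper open.
Joint ranges: [-164.24, 164.24], [-49.07, 125.15], [9.68, 141.18], [-86.29, 266.29], [3.28, 154.24], [-151.56, 151.56]. Speed limits (degrees/s): [147.25, 147.25, 172.46, 180, 180, 180].

INTERFACE

Orientations are given as [roll, pitch, yaw] about the fixed x, y, z axes, in that order (R = Rz(yaw) Ry(pitch) Rx(roll)).
In Python, from station import r gives the robot as it stands. The module is installed in compiled form; this text tells all that it offers. Calls block until the motion is done:
- r.reach(position, orientation): joint-space move of the TCP to a pose.
- r.servo_line(position, rotation=None, speed=0.15): straight line of the TCP; rotation=None keeps the orientation; speed is the mean speed in m/s.
- r.move_joints(angles): joint-space move.
- r.let_go() and r.grab(squeeze=None): open the fingers fully, or close them until they stop; squeeze is the grip in N (None keeps the last).
- r.wait(seconds).
- r.inverse_kinematics(position, orientation): joint angles nearest the present ones, or None.
- r.sense(): the state.
- r.snapshot(name): name is "scene" or "top" or "wrist"; returns a dict with "frame" (480x640x3 uint8, red, green, blue), "fx", "fy", "cx", "cy" (pixels), "R" (3x3) and "t" (3): a world point X has camera coordinates R X + t. Camera axes: x right, y down, z forward; pixel columns grow to the right and rows downward; lengths in m; the calibration is good to about 2 mm. A picture is of the moment at which its call begins. There is no depth.
A pose or a line that the arm cannot do raises r.IKError and nothing moves.
- r.hand_in(): hands the job in; it is judged then, once.
The state is a dict: "clock": time; "joints": joint angles; "joint_vel": joint speeds; "joint_torque": joint torques, N m; "tcp_pos": TCP position; "orientation": TCP orientation; "contact_force": force on the tool from outside, world axes, zero at the start; "torque": the same for the moment, N m; "opening": finger opening in m; "gripper_force": force on a finger pad.
Only numpy, scipy, OpenCV 4.12 (cv2) and the standard library are available. Lean on these libraries where they do the work, as an engineer would, in place of code of your own. Each camera call takes 0.05 s, during which the arm holds its last target. There are 200 camera calls.

TASK

Uncover the cheese: take the clear dome off the stand by its handle, lifting it straight up clear of the cheese, and set it down gently and upright in the middle of the round cork mat, and let go of it. Then draw the cheese plane out of its slanted wooden holder by its handle, turn it so that its blade is level, and hold it with the middle of the blade over the middle of the cheese, about 8 cm above it. Finish while still holding the plane there in the air; do not touch the cheese with the dome or the plane, and leave the cheese, the stall's jars and everything else where they are.

Things in the scene. Friction and masses are not known exactly. Their poses are not given: they have to be found in the camera images.
- stand: Fixed round wooden cheese stand, a disc 200 mm across on a foot, top 50 mm above the table. Origin: centre of its underside on the table.
- cheese: Loose block of cheese, 100 (x) x 60 (y) x 42 mm (z) high, 0.26 kg, at the middle of the stand under the dome. Origin: centre of its underside, z up.
- dome: Clear plastic cheese dome over the cheese on the stand, 156 mm across at its open rim, wall 4 mm, 100 mm high (148 mm with the bar handle on top), 0.3 to 0.5 kg. Origin: centre of the rim plane (underside), z up; the handle bar runs along its x. It must rise more than 42 mm to clear the cheese.
- dome_handle (a point): Middle of the dome's wooden handle bar, 140 mm above the dome's rim. The bar is 92 mm long (along the dome's x), 18 mm wide (dome's y), 16 mm high; 32 mm of free space between bar and dome; two 16 mm posts under it 34 mm either side of the middle.
- mat: Fixed round cork mat, 210 mm across, 4 mm thick, flat on the table to one side of the stand (left or right). Origin: centre of its underside on the table.
- holder: Fixed light-wood holder on the side of the stand away from the mat; base 170 x 90 x 12 mm, about 120 mm high. Its pocket slopes 45 degrees down towards the holder's +x: 72 mm wide, 8 mm high, 75 mm deep along the slope, open at the upper end towards the holder's -x (roughly the robot); its lower board runs 40 mm on beyond the mouth. Origin: centre of its underside, z up.
- holder_floor (a point): Bottom end of the holder's pocket, in the middle, on the surface of the lower board: 40 mm along the holder's +x and 30 mm above its origin.
- plane: Cheese plane, 0.13 to 0.19 kg, 215 mm long: steel blade 95 x 64 x 4 mm, short neck, black handle. At the start the blade lies loosely in the pocket against its bottom, sloping 45 degrees, handle up towards the holder's -x; it slides out along the slope. Origin: middle of the blade's underside; x from handle to blade end, z out of the upper face. Balance point 50 mm from origin towards the handle.
- plane_handle (a point): Middle of the plane's handle: 117.5 mm from the plane's origin along its -x and 9 mm along its z. The handle is 100 mm long (plane's x), 22 mm wide (y), 18 mm thick (z); its underside is flush with the blade's underside.
- plane_tip (a point): Middle of the far end of the plane's blade, 47.5 mm from the plane's origin along its +x.
- mustard: Bystander: jar, 60 mm across, 85 mm high, loose. Origin: centre of underside.
- offcut: Bystander: smaller block of cheese beyond the stand, 90 x 55 x 40 mm, loose. Origin: centre of underside.
- cup: Bystander: white tasting cup, 66 mm across, 65 mm high, loose, between the robot and the stand. Origin: centre of underside.
- tape: Bystander: black tape dispenser, 130 x 50 x 74 mm, loose, far right. Origin: centre of underside.
- spatula: Bystander: spatula lying flat at the far left, loose. Origin: about its middle, underside.
- water: Bystander: bottle 64 mm across, 190 mm high, loose, far left. Origin: centre of underside.
- olives: Bystander: can 70 mm across, 100 mm high, loose, far right. Origin: centre of underside.
Mind the look-alikes: they are no part of the job. What is shaped like the plane but blue is not meant.

How it is judged:
By the outcome, as a careful person would: the job done as asked, in the order asked, and still so for the second after the job is handed in, while the arm keeps its last pose, push and grip.
It also fails if it takes over 59 s, if anything falls off the work surface, if the arm or the gripper's body presses on something with over 40 N, if the wrist force passes 120 N, or if a joint passes its speed limit or range.

## Working session

There is one attempt and no reset: what is moved stays moved. The work goes in short steps, each a Python script; the robot and the scene stay as the last script left them, time stands still between calls to the robot, and variables do not carry over. Pictures are saved under pics/ and viewed, at most 10 in all, crops included, and the job is handed in when it is done.

```bash
mkdir -p pics
cat > h.py <<'E'
import numpy as np, cv2
from station import r
def snap(n,f,crop=None,k=1):
    s=r.snapshot(n); im=s["frame"][:,:,::-1]
    np.savez(f"pics/{f}.npz",**s)
    if crop: x0,y0,x1,y1=crop; im=im[y0:y1,x0:x1]
    cv2.imwrite(f"pics/{f}.png",cv2.resize(im,None,fx=k,fy=k,interpolation=cv2.INTER_CUBIC))
    return s
def ray(s,u,v):
    d=np.array([(u-s["cx"])/s["fx"],(v-s["cy"])/s["fy"],1.]); R=np.array(s["R"]);t=np.array(s["t"])
    return -R.T@t, R.T@d
def onz(s,u,v,z):
    c,d=ray(s,u,v); return c+d*(z-c[2])/d[2]
def tri(obs):
    A=np.zeros((3,3));b=np.zeros(3)
    for s,u,v in obs:
        c,d=ray(s,u,v); d/=np.linalg.norm(d);P=np.eye(3)-np.outer(d,d);A+=P;b+=P@c
    return np.linalg.solve(A,b)
def proj(s,X):
    p=np.array(s["R"])@X+np.array(s["t"]); return p[0]/p[2]*s["fx"]+s["cx"],p[1]/p[2]*s["fy"]+s["cy"]
E
python3 - <<'E'
from h import *
for n in("scene","top"):
    s=snap(n,n+"0",None,1.25); print(n,s["fx"],s["cx"],s["cy"],np.round(s["R"],3).tolist(),np.round(s["t"],3))
print(r.sense())
E
```

```text
scene 540.6115879879137 321.2028963163705 240.73567065951949 [[0.231, 0.973, -0.013], [0.596, -0.152, -0.789], [-0.769, 0.175, -0.614]] [-0.134 -0.213  2.081]
top 481.5188657756085 315.40613166647773 240.92539637371925 [[-0.022, -0.999, -0.024], [-0.982, 0.027, -0.188], [0.189, 0.019, -0.982]] [0.039 0.609 1.388]
{'clock': 0.1, 'joints': array([ 6.09793084e+01,  5.25964866e+00,  7.05733262e+01, -3.85117465e-04,
        1.04265346e+02, -3.24878461e+00]), 'joint_vel': array([-0.01566323, -0.07095429, -0.14224107,  0.02649442, -0.12939606,
       -0.07958599]), 'joint_torque': array([ 2.53921571e-03, -4.47858739e+01, -4.07570100e+01,  7.00955372e-02,
        2.84850720e-02, -1.16298661e-04]), 'tcp_pos': array([0.26090802, 0.54037262, 0.40362704]), 'orientation': array([-1.79901816e+02, -5.19921213e-03,  1.54227994e+02]), 'contact_force': array([ 0.47189253, -0.04336345,  0.33438552]), 'torque': array([-0.01379208, -0.03501495, -0.03517841]), 'gripper_force': 0.0, 'opening': 0.08743491394898004}
```

View pics/scene0.png

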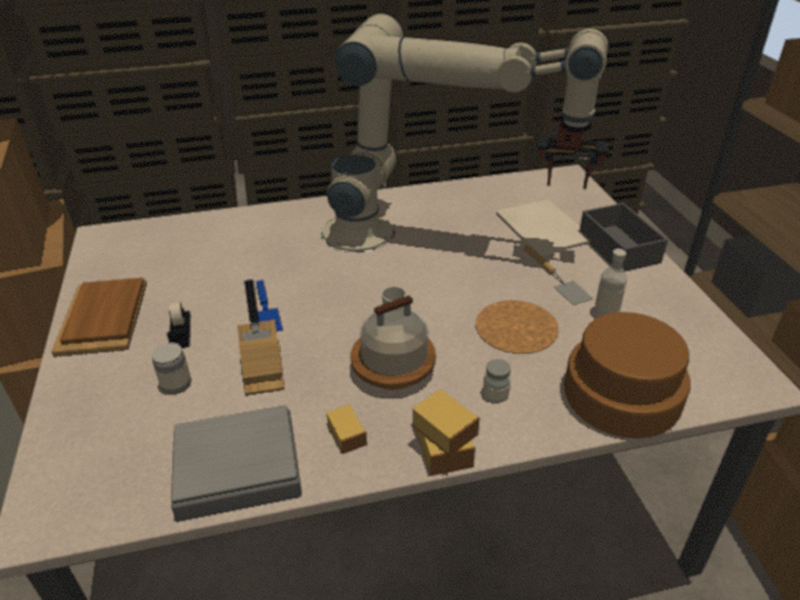

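View pics/top0.png

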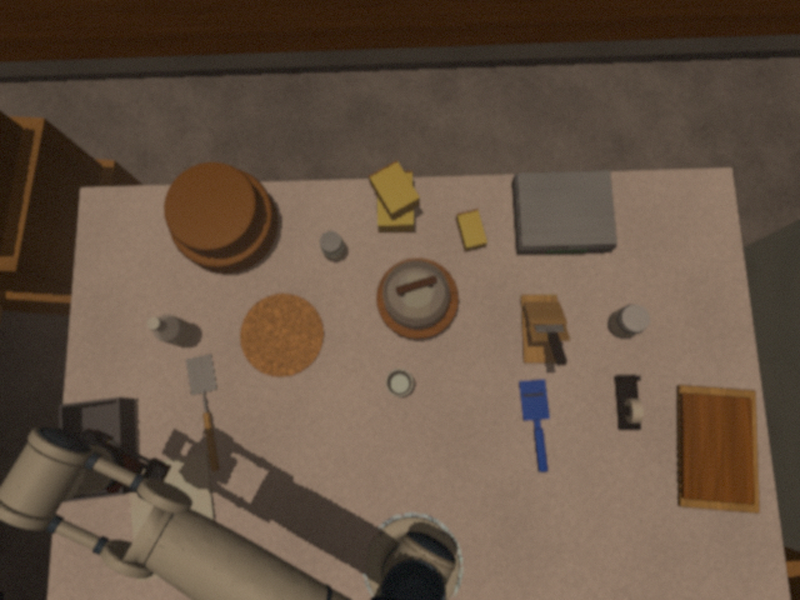

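The scene view shows the dome handle at (393,306), the mat at (517,326) and the black plane at (250,300). The top view shows them at (417,285), (282,335) and (557,348), with the blue look-alike at (538,420). I'll enlarge both views.

Run:
```python
import cv2,numpy as np
t=np.load("pics/top0.npz")["frame"][:,:,::-1];s=np.load("pics/scene0.npz")["frame"][:,:,::-1]
f=lambda a,x,y,w,h:cv2.resize(a[y:y+h,x:x+w],(400,300),interpolation=cv2.INTER_CUBIC)
# scale 4: 100x75
a=np.vstack([np.hstack([f(t,285,200,100,75),f(t,395,225,100,75)]),np.hstack([f(s,270,230,100,75),f(s,170,220,120,90)])])
cv2.imwrite("pics/c0.png",a)
# mat fit by colour, in top and scene
from h import onz
for n,box in(("top0",(185,225,265,310)),("scene0",(370,230,455,290))):
    z=np.load(f"pics/{n}.npz");im=z["frame"];x0,y0,x1,y1=box
    hsv=cv2.cvtColor(im,cv2.COLOR_RGB2HSV)[y0:y1,x0:x1]
    m=((hsv[...,1]>110)&(hsv[...,2]>70)).astype(np.uint8)
    m=cv2.morphologyEx(m,cv2.MORPH_CLOSE,np.ones((5,5)));m=cv2.morphologyEx(m,cv2.MORPH_OPEN,np.ones((5,5)))
    c=max(cv2.findContours(m,0,1)[0],key=cv2.contourArea)
    P=np.array([onz(z,p[0][0]+x0,p[0][1]+y0,.004)[:2] for p in c],np.float32)
    print(n,cv2.minEnclosingCircle(P),len(c))
t=np.load("pics/top0.npz");s=np.load("pics/scene0.npz")
print("cam",-t["R"].T@t["t"],-s["R"].T@s["t"])
```

```text
top0 ((0.5449681878089905, 0.3072888255119324), 0.10472492128610611) 188
scene0 ((0.5447255969047546, 0.3067728579044342), 0.10389122366905212) 153
cam [ 0.33706002 -0.00384234  1.47814723] [ 1.75860175 -0.26625364  1.10862   ]
```

View pics/c0.png

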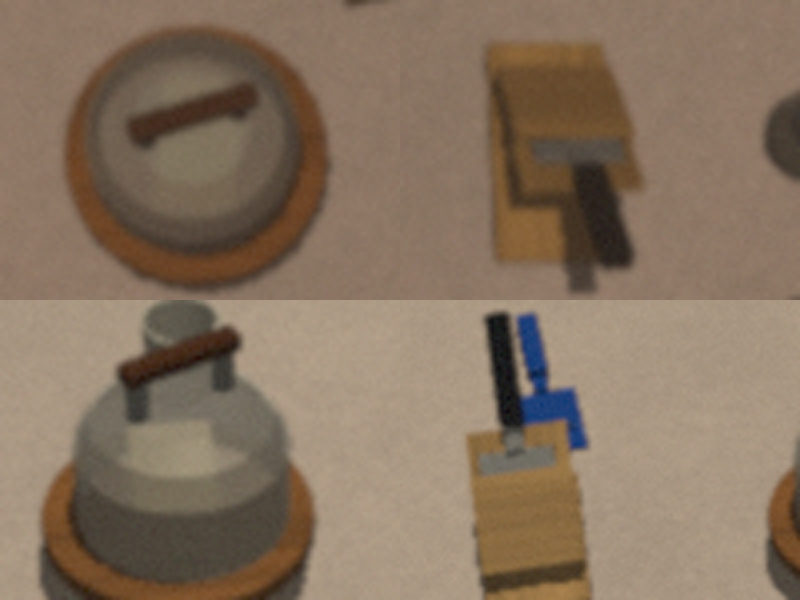

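Run:
```python
from h import *
t=dict(np.load("pics/top0.npz"));s=dict(np.load("pics/scene0.npz"))
T1=lambda u,v:(t,285+(u+.5)/4-.5,200+(v+.5)/4-.5)
T2=lambda u,v:(t,395+(u-400+.5)/4-.5,225+(v+.5)/4-.5)
S1=lambda u,v:(s,270+(u+.5)/4-.5,230+(v-300+.5)/4-.5)
S2=lambda u,v:(s,170+(u-400+.5)/3.3333-.5,220+(v-300+.5)/3.3333-.5)
R=lambda x:np.round(x,4)
a=onz(*T1(129,129),.195);b=onz(*T1(258,96),.195)
print("bar top",R(a),R(b),R((a+b)/2),np.degrees(np.arctan2(*(a-b)[1::-1])),np.linalg.norm(a-b))
a=onz(*S1(121,372),.19);b=onz(*S1(239,342),.19)
print("bar scene",R(a),R(b),R((a+b)/2),np.degrees(np.arctan2(*(a-b)[1::-1])))
print("bar tri",R(tri([T1(194,112),S1(180,357)])))
print("stand",R(onz(*T1(197,156),.05)), R(onz(*S1(179,516),.045)))
for n,p,q in(("plane end",(618,255),(497,316)),("plane start",(590,168),(511,428)),("blade L",(533,152),(480,463)),):
    print(n,R(tri([T2(*p),S2(*q)])))
c=[R(onz(*T2(*p),.012)) for p in((487,45),(495,262),(602,42))]
print("base",c,np.degrees(np.arctan2(*(c[0]-c[1])[1::-1])),np.linalg.norm(c[0]-c[1]),np.linalg.norm(c[0]-c[2]))
```

```text
bar top [0.6089 0.017  0.195 ] [ 0.6295 -0.0715  0.195 ] [ 0.6192 -0.0272  0.195 ] 103.08492281922348 0.09086304363476395
bar scene [ 0.6239 -0.0682  0.19  ] [0.6114 0.0177 0.19  ] [ 0.6177 -0.0252  0.19  ] -81.75172443929947
bar tri [ 0.6203 -0.0269  0.1922]
stand [ 0.6174 -0.0315  0.05  ] [ 0.6195 -0.0297  0.045 ]
plane end [ 0.447  -0.3304  0.1903]
plane start [ 0.5149 -0.3331  0.1194]
blade L [ 0.5296 -0.3325  0.0898]
base [array([ 0.6266, -0.2873,  0.012 ]), array([ 0.4592, -0.283 ,  0.012 ]), array([ 0.6265, -0.3757,  0.012 ])] -1.471431817547039 0.16745521789421797 0.08840005656106786
```

Run:
```python
from h import *
for y in(102,-78):
    print(y,[r.inverse_kinematics([.619,-.027,z],[180,0,y]) for z in(.50,.353)], r.inverse_kinematics([.545,.307,.307],[180,0,y]))
# plane: tool tilt b (deg) from vertical at holder, tool z = (-sin b,0,-cos b) ; final tilt b-45
g=np.array([.583-.7071*.1475+.0064,-.331,.030+.7071*.1475+.0064])
for b in(45,30,20,10,0):
  for roll,yaw in((180,0),(180,180)):
    def pose(p,b):
        q=np.radians(b);z=np.array([-np.sin(q),0,-np.cos(q)])
        return p-.163*z,[180,b if yaw==0 else -b,yaw]
    fin=np.array([.618-.1,-.03,.172+.009])
    o=[]
    for p,bb in((g,b),(g+[.08*np.sin(np.radians(b)),0,.08*np.cos(np.radians(b))],b),(g+[-.085,0,.085],b),(fin,b-45)):
        o.append(r.inverse_kinematics(*pose(p,bb)))
    print(b,yaw,[None if x is None else np.round(x).tolist() for x in o])
R=cv2.Rodrigues(np.array([0,np.radians(30),0]))[0]@np.diag([1,-1,-1]);print(R[:,2])
```

```text
102 [array([ -5.64327968,  10.90330298,  54.50898874,   0.        ,
       114.58770829, -17.64327968]), array([ -5.64327968,   7.99772145,  72.7489144 ,   0.        ,
        99.25336415, -17.64327968])] [ 2.62768409e+01  9.26869470e+00  7.60089561e+01 -2.54444375e-14
  9.47223492e+01  1.42768409e+01]
-78 [None, None] None
45 0 [[-27.0, 38.0, 50.0, -25.0, 131.0, 53.0], [-25.0, 48.0, 30.0, -29.0, 141.0, 49.0], [-30.0, 24.0, 61.0, -29.0, 133.0, 47.0], [-7.0, -8.0, 89.0, -0.0, 98.0, 83.0]]
45 180 [[-27.0, 38.0, 50.0, -25.0, 131.0, -127.0], [-25.0, 48.0, 30.0, -29.0, 141.0, -131.0], [-30.0, 24.0, 61.0, -29.0, 133.0, -133.0], [-7.0, -8.0, 89.0, 0.0, 98.0, -97.0]]
30 0 [[-30.0, 26.0, 60.0, -16.0, 119.0, 56.0], [-28.0, 32.0, 46.0, -17.0, 128.0, 54.0], [-33.0, 14.0, 67.0, -19.0, 123.0, 50.0], [-8.0, -21.0, 102.0, 2.0, 85.0, 82.0]]
30 180 [[-30.0, 26.0, 60.0, -16.0, 119.0, -124.0], [-28.0, 32.0, 46.0, -17.0, 128.0, -126.0], [-33.0, 14.0, 67.0, -19.0, 123.0, -130.0], [-8.0, -21.0, 102.0, 2.0, 85.0, -98.0]]
20 0 [[-32.0, 19.0, 68.0, -11.0, 111.0, 56.0], [-31.0, 22.0, 56.0, -12.0, 119.0, 55.0],
[... 196 characters left out ...]
3.0, 117.0, -130.0], [-10.0, -30.0, 110.0, 4.0, 75.0, -100.0]]
10 0 [[-34.0, 11.0, 75.0, -6.0, 102.0, 55.0], [-34.0, 12.0, 65.0, -6.0, 110.0, 55.0], [-39.0, -0.0, 78.0, -7.0, 110.0, 49.0], [-11.0, -40.0, 119.0, 7.0, 66.0, 78.0]]
10 180 [[-34.0, 11.0, 75.0, -6.0, 102.0, -125.0], [-34.0, 12.0, 65.0, -6.0, 110.0, -125.0], [-39.0, -0.0, 78.0, -7.0, 110.0, -131.0], [-11.0, -40.0, 119.0, 7.0, 66.0, -102.0]]
0 0 [[-38.0, 3.0, 83.0, -0.0, 94.0, 52.0], [-38.0, 3.0, 75.0, -0.0, 102.0, 52.0], [-43.0, -7.0, 85.0, -0.0, 103.0, 47.0], None]
0 180 [[-38.0, 3.0, 83.0, 0.0, 94.0, -128.0], [-38.0, 3.0, 75.0, 0.0, 102.0, -128.0], [-43.0, -7.0, 85.0, 0.0, 103.0, -133.0], None]
[-0.5        0.        -0.8660254]
```

Run:
```python
from h import *
r.reach([.619,-.027,.50],[180,0,102]); r.wait(.3)
s=snap("wrist","w1",None,1.25)
print(r.sense()["clock"],proj(s,np.array([.619,-.027,.190])),-s["R"].T@s["t"])
```

```text
2.8583 (np.float64(323.24863983693103), np.float64(232.62424249642564)) [0.60169098 0.05297088 0.47948489]
```

View pics/w1.png

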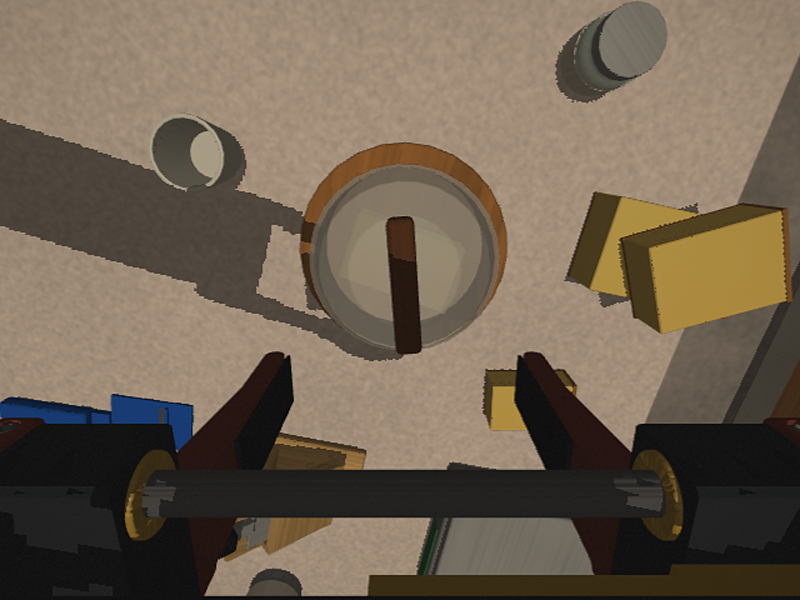

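The wrist view shows the bar from (400,217) to (408,353), already nearly in line with the open fingers. I'll use these points to correct the grasp, then lift.

Run:
```python
from h import *
s=dict(np.load("pics/w1.npz"))
a=onz(s,400/1.25,217/1.25,.198);b=onz(s,408/1.25,353/1.25,.198);c=(a+b)/2
yaw=np.degrees(np.arctan2(*(a-b)[1::-1])); print(a,b,c,yaw,np.linalg.norm(a-b))
yaw_c=yaw; x,y=c[:2]
r.servo_line([x,y,.44],[180,0,yaw_c],.2)
r.servo_line([x,y,.353],None,.12)
print(r.sense()["contact_force"],r.sense()["tcp_pos"])
r.grab(40); r.wait(.3)
q=r.sense();print(q["opening"],q["contact_force"],q["tcp_pos"],q["orientation"])
r.servo_line([x,y,.373],None,.05); r.wait(.2);q=r.sense();print(q["opening"],q["contact_force"],q["tcp_pos"])
r.servo_line([x,y,.47],None,.12); r.wait(.2);q=r.sense();print(q["opening"],q["contact_force"],q["tcp_pos"],q["clock"])
snap("scene","s2",(250,150,450,300),4)
```

```text
[0.60635965 0.02057727 0.198     ] [ 0.63009676 -0.06663714  0.198     ] [ 0.6182282  -0.02302993  0.198     ] 105.22537132935703 0.09038696454288662
[ 0.3237538  -0.21589631  0.21495218] [ 0.61835547 -0.0230772   0.35443534]
0.017656701902912818 [ 1.23605583  0.30600577 -1.79392015] [ 0.61827201 -0.02301732  0.35290574] [ 1.79997919e+02 -2.32829641e-03  1.05229008e+02]
0.01756143971677452 [ 0.31975221 -0.9319054  -3.90415571] [ 0.61820197 -0.02304611  0.37248404]
0.017818530447206948 [-0.62510759  0.37812318 -3.54239915] [ 0.61833192 -0.02302868  0.46890266] 7.4667
```

View pics/s2.png

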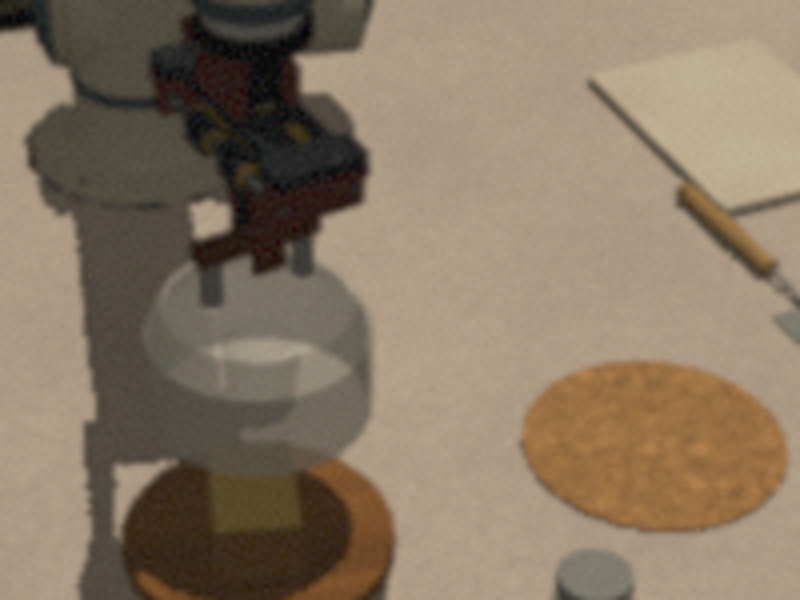

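The dome hangs upright from the bar, about 11 cm up and clear of the cheese. Next I'll carry it to the mat.

```bash
python3 - <<'E'
from h import *
r.servo_line([.545,.309,.47],None,.2)
r.servo_line([.545,.309,.325],None,.15); r.wait(.3)
f0=r.sense()["contact_force"][2]; z=.319
r.servo_line([.545,.309,z],None,.03)
while z>.302:
    r.servo_line([.545,.309,z],None,.02); f=r.sense()["contact_force"][2]
    print(round(z,4),round(f-f0,2),r.sense()["tcp_pos"][2])
    if f-f0>2.5: break
    z-=.0015
r.wait(.3);print(r.sense()["contact_force"]); r.let_go(); r.wait(.3)
r.servo_line([.545,.309,.41],None,.12)
print(r.sense()["clock"])
snap("scene","s3",(150,170,450,320),2.66)
snap("top","t3",(180,180,500,360),2.5)
snap("wrist","w3")
E
python3 -c "
import cv2,numpy as np
a=cv2.imread('pics/s3.png')[:300];b=cv2.imread('pics/t3.png')
f=lambda i:cv2.resize(i,(600,300))
cv2.imwrite('pics/c3.png',np.vstack([cv2.resize(cv2.imread('pics/s3.png'),(600,300)),cv2.resize(b,(533,300)) if 0 else np.pad(cv2.resize(b,(533,300)),((0,0),(0,67),(0,0)))]))"
```

```text
0.319 0.03 0.3191247387863265
0.3175 0.01 0.317283184225578
0.316 -0.71 0.31579356382124113
0.3145 0.85 0.3143191486304388
0.313 0.53 0.31282318602486026
0.3115 -0.3 0.31130277235025994
0.31 0.03 0.3098093227376763
0.3085 -0.25 0.30832494010396405
0.307 0.84 0.30698474598809994
0.3055 8.48 0.30689125952851926
[-3.45540045 -2.57594782  5.34449538]
16.4167
```

View pics/c3.png

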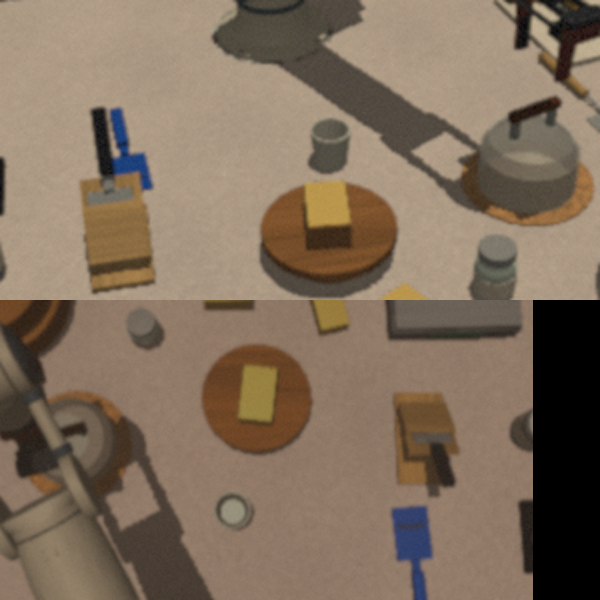

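The dome stands upright on the mat with the cheese untouched. Next I'll find the cheese centre and look at the plane with the wrist camera.

Run:
```python
from h import *
from scipy.spatial.transform import Rotation as Ro
z=dict(np.load("pics/t3.npz"));h=cv2.cvtColor(z["frame"],cv2.COLOR_RGB2HSV)
m=np.zeros(h.shape[:2],np.uint8);x0,y0=180,180
sub=h[210:260,315:355];m[210:260,315:355]=((sub[...,0]>21)&(sub[...,0]<35)&(sub[...,1]>90)&(sub[...,2]>110))
c=max(cv2.findContours(m,0,1)[0],key=cv2.contourArea)
P=np.array([onz(z,*p[0],.092)[:2] for p in c],np.float32)
print("cheese",cv2.minAreaRect(P))
r.servo_line([.545,.309,.46],None,.25)
r.reach([.60,-.331,.46],[180,0,0])
g=np.array([.583-.7071*.1475+.0064,-.331,.030+.7071*.1475+.0064]);n=np.array([.7071,0,.7071])
r.reach(g+.263*n,[180,45,0]); r.wait(.3)
s=snap("wrist","w4",None,1.25);q=r.sense();print(q["clock"],q["tcp_pos"],q["orientation"],q["joints"])
for k in(.1475,.165,.215,.115,.095):
    print(k,np.array(proj(s,np.array([.583-.7071*k+.0127,-.331,.030+.7071*k+.0127])))*1.25)
```

```text
cheese ((0.6167171001434326, -0.03226560354232788), (0.057174764573574066, 0.09362131357192993), 82.189697265625)
20.2333 [ 0.67015294 -0.33137807  0.3297824 ] [ 1.79861082e+02  4.47493536e+01 -1.39545019e-01] [-25.08148179  51.15294727  23.1600426  -30.31907725 143.6690465
  46.48234323]
0.1475 [402.57762202 313.24805208]
0.165 [402.69722239 343.07719098]
0.215 [403.01397559 422.07757818]
0.115 [402.34202972 254.48973991]
0.095 [402.18758323 215.96974367]
```

View pics/w4.png

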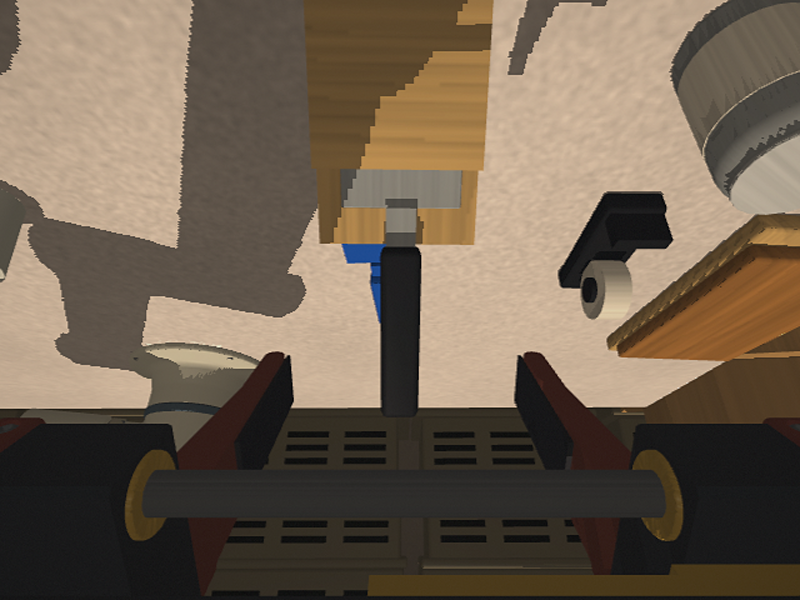

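The handle runs from (401,248) to (401,415), within 1 mm sideways and about 4 mm along its length of the prediction, so I can grasp it.

Run:
```python
from h import *
g=np.array([.583-.7071*.1475+.0064,-.3305,.030+.7071*.1475+.0064]);n=np.array([.7071,0,.7071]);u=np.array([-.7071,0,.7071])
def rep(t):
    q=r.sense();print(t,round(q["clock"],2),np.round(q["contact_force"],1),round(q["opening"],4),np.round(q["tcp_pos"],4),np.round(q["orientation"],2))
p=g+.163*n
r.servo_line(p+.02*n,[180,45,0],.12);rep("near")
r.servo_line(p,None,.06);r.wait(.2);rep("at")
r.grab(55);r.wait(.3);rep("grip")
for d in(.01,.03,.06,.11):
    r.servo_line(p+d*u,None,.07);rep(d)
r.servo_line(p+.11*u+.06*n,None,.12);r.wait(.2);rep("out")
snap("scene","s5",(130,130,330,280),2);snap("wrist","w5",None,.625)
a=cv2.imread("pics/s5.png");b=cv2.imread("pics/w5.png");cv2.imwrite("pics/c5.png",np.hstack([a,b]))
```

```text
near 21.05 [-0.1  0.3  0.3] 0.0878 [ 0.6147 -0.3305  0.2709] [ 1.7996e+02  4.4940e+01 -3.0000e-02]
at 21.73 [-0.1  0.7  0.4] 0.088 [ 0.6006 -0.3305  0.2564] [ 1.7997e+02  4.4960e+01 -1.0000e-02]
grip 23.06 [-0.  -1.1  1.5] 0.0217 [ 0.6003 -0.3306  0.2561] [ 1.7998e+02  4.5000e+01 -2.0000e-02]
0.01 23.35 [ 0.1  0.  -0.8] 0.0217 [ 0.5932 -0.3304  0.2631] [-1.7998e+02  4.4980e+01  2.0000e-02]
0.03 23.78 [1.7 0.5 1.5] 0.0218 [ 0.5791 -0.3305  0.277 ] [-1.7999e+02  4.5020e+01 -1.0000e-02]
0.06 24.36 [ 1.2 -0.7  0.9] 0.0223 [ 0.5578 -0.3306  0.2981] [-1.7998e+02  4.5030e+01 -1.0000e-02]
0.11 25.23 [ 0.5 -0.3 -2.1] 0.0215 [ 0.5225 -0.3305  0.3335] [-1.7998e+02  4.5020e+01  2.0000e-02]
out 26.07 [-0.2 -0.1 -1.1] 0.0217 [ 0.5647 -0.3306  0.3755] [-1.7995e+02  4.5070e+01  2.0000e-02]
```

View pics/c5.png

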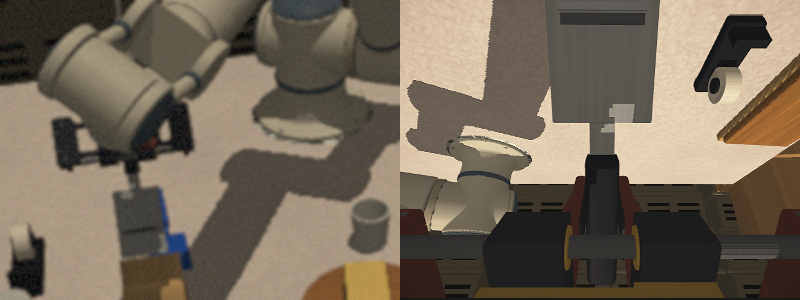

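The plane is out and held firmly, with the blade clear of the holder. Now I'll level it over open space and measure how it sits in the hand.

Run:
```python
from h import *
s=dict(np.load("pics/w5.npz"))
r.servo_line([.513,-.33,.42],[180,0,0],.12)
r.servo_line([.513,-.031,.42],None,.2)
r.servo_line([.513,-.031,.344],None,.1);r.wait(.3)
q=r.sense();print(q["clock"],q["tcp_pos"],q["orientation"],q["torque"])
w=snap("wrist","w6");t=snap("top","t6");s=snap("scene","s6")
a=cv2.resize(w["frame"][:360,:,::-1],(533,300));b=cv2.resize(s["frame"][190:265,270:370,::-1],(400,300),interpolation=2)
c=cv2.resize(t["frame"][190:265,280:380,::-1],(400,300),interpolation=2)
cv2.imwrite("pics/c6.png",np.vstack([np.pad(a,((0,0),(0,267),(0,0))),np.hstack([b,c])]))
```

```text
29.9583 [ 0.5130623  -0.03098174  0.34452155] [ 1.79994677e+02 -4.83344795e-02  2.94187201e-03] [0.02305823 0.19486724 0.03038221]
```

View pics/c6.png

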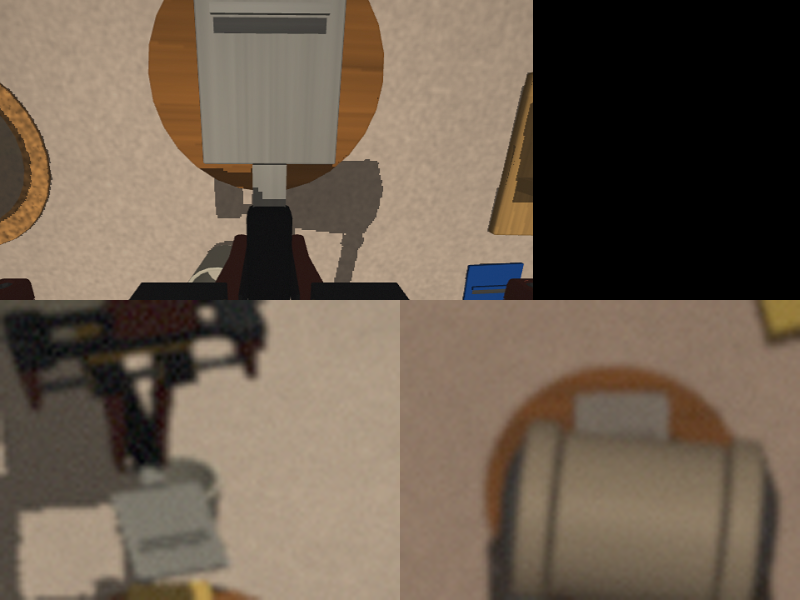

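Run:
```python
from h import *
from scipy.optimize import least_squares
from scipy.spatial.transform import Rotation as Ro
w,t,s=[dict(np.load(f"pics/{n}6.npz")) for n in"wts"]
S=lambda u,v:(s,270+(u+.5)/4-.5,190+(v-300+.5)/4-.5)
T=lambda u,v:(t,280+(u-400+.5)/4-.5,190+(v-300+.5)/4-.5)
W=lambda u,v:(w,u*1.2,v*1.2)
NL,NR,FL,FR=[-.0475,.032,.004],[-.0475,-.032,.004],[.0475,.032,.004],[.0475,-.032,.004]
# scene looks back at the robot: image left = robot's right(-y)
obs=[(W(204,163),NL,1),(W(334,163),NR,1),(S(113,493),NR,1),(S(208,483),NL,1),(S(128,575),FR,1),(S(225,566),FL,1),(T(575,395),FL,1),(T(668,393),FR,1)]
def f(p,full=False):
    R=Ro.from_euler("xyz",p[3:],degrees=True).as_matrix();o=[]
    for (c,u,v),m,k in obs:
        a=proj(c,R@np.array(m)+p[:3]);o+=[a[0]-u,a[1]-v]
    return np.array(o)
q=least_squares(f,[.617,-.031,.172,0,0,0]);print(np.round(q.x,4));print(np.round(q.fun.reshape(-1,2),1))
# wrist: left/right edge at the top image row (blade sides) -> compare with level model
R=Ro.from_euler("xyz",q.x[3:],degrees=True).as_matrix()
for x in(-.0475,0,.03):
    print([np.round(np.array(proj(w,R@np.array([x,y,.004])+q.x[:3]))/1.2,1).tolist() for y in(.032,-.032)],[np.round(np.array(proj(w,np.array([x,y,.004])+q.x[:3]))/1.2,1).tolist() for y in(.032,-.032)])
```

```text
[ 0.6159 -0.0325  0.175   3.0627 -2.8314 -1.4697]
[[-0.2 -0.9]
 [ 0.4  1. ]
 [-0.2  1.6]
 [-1.8  0. ]
 [ 2.1  0.8]
 [ 1.1 -1.3]
 [ 0.  -0.2]
 [-0.2  0.5]]
[[203.8, 162.3], [334.3, 163.9]] [[205.6, 163.8], [338.4, 163.6]]
[[198.4, 53.7], [344.8, 58.4]] [[198.8, 55.7], [345.6, 55.4]]
[[194.2, -30.0], [352.9, -22.4]] [[193.6, -25.2], [351.0, -25.5]]
```

Run:
```python
from h import *
from scipy.optimize import least_squares
from scipy.spatial.transform import Rotation as Ro
w,t,s=[dict(np.load(f"pics/{n}6.npz")) for n in"wts"]
im=cv2.GaussianBlur(w["frame"],(1,5),0).astype(float)
sat=im[...,0]-im[...,2]  # steel is grey, wood/table are warm
L=[];Rr=[]
for v in range(4,185,6):
    row=sat[v]; g=np.diff(row)
    L.append((225+np.argmin(g[225:255])+.5,v));Rr.append((390+np.argmax(g[390:425])+.5,v))
def line(P):
    P=np.array(P);
    for _ in range(4):
        k=np.polyfit(P[:,1],P[:,0],1);e=abs(np.polyval(k,P[:,1])-P[:,0]);P=P[e<=max(1,2*np.median(e))]
    return k,len(P),e.std()
kl,kr=line(L),line(Rr);print(kl,kr)
near=[np.argmax(abs(np.diff(im[180:210,u].mean(1))))+180.5 for u in list(range(252,296,4))+list(range(352,396,4))];print(near)
nr=np.median(near)
def f(p):
    R=Ro.from_euler("xyz",p[3:],degrees=True).as_matrix();o=[]
    P=lambda x,y:proj(w,R@np.array([x,y,.004])+p[:3])
    for y,k in((.032,kl[0]),(-.032,kr[0])):
        for x in(-.0475,0.,.03): a=P(x,y);o.append(a[0]-np.polyval(k,a[1]))
        o.append(P(-.0475,y)[1]-nr)
    return np.array(o)
for free in("6dof","noroll"):
    g=(lambda p:np.r_[f(p),p[3]*(.05 if free=="6dof" else 5),p[5]*.05])
    q=least_squares(g,[.616,-.031,.172,0,0,0]);print(free,np.round(q.x,4),np.round(q.fun,1))
```

```text
(array([5.98118280e-02, 2.31877688e+02]), 31, np.float64(0.14716337967001333)) (array([-6.99596774e-02,  4.15656855e+02]), 31, np.float64(0.14448740103982363))
[np.float64(201.5), np.float64(201.5), np.float64(201.5), np.float64(201.5), np.float64(204.5), np.float64(204.5), np.float64(206.5), np.float64(206.5), np.float64(206.5), np.float64(206.5), np.float64(206.5), np.float64(196.5), np.float64(196.5), np.float64(196.5), np.float64(196.5), np.float64(196.5), np.float64(196.5), np.float64(196.5), np.float64(196.5), np.float64(196.5), np.float64(196.5), np.float64(196.5)]
6dof [ 0.6147 -0.0315  0.1741  1.496  -0.078  -0.371 ] [ 0.  -0.  -0.  -0.   0.  -0.  -0.   0.   0.1 -0. ]
noroll [ 0.6147 -0.0314  0.1741  0.0062 -0.0803 -0.3091] [ 0.1 -0.  -0.1 -0.3  0.1 -0.  -0.1  0.3  0.  -0. ]
```

The plane is level to within about 0.1° of pitch, and the blade is about 2 mm short of the cheese centre. I'll nudge it forward and hand in.

Run:
```python
from h import *
r.servo_line([.5155,-.031,.343],None,.05);r.wait(.5)
q=r.sense();print(q["clock"],q["tcp_pos"],q["opening"],abs(q["joint_vel"]).max())
print(r.hand_in())
```

```text
30.8583 [ 0.51548653 -0.03102239  0.34303983] 0.02145030846955047 0.09981770501065204
the job is handed in; nothing more can be done
None
```

I handed the job in at about 31 s: the dome stands upright and released on the cork mat, and the plane is held level about 8 cm above the middle of the cheese, though I took no picture after the final 2 mm nudge.

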